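Vent the hatchery's hand vacuum pump and draw its piston to the gauge pointer

ROBOT

A 6-joint arm with a two-finger parallel gripper is mounted at the origin on the work surface. World frame = base frame: x ahead of the robot, y to its left, z up, the work surface at z = 0. Lengths are in m, angles in rad, forces in N, time in s.
With the tool pointing down it reaches from about 0.4 to 0.825 m from the base axis. Payload 7 kg.
Tool frame: the origin (TCP) lies where the fingers leave the gripper's body, on its centre line; the fingertips stand 66 mm ahead of it and the grasp point (between the pads) lies bot.grasp_offset ahead of it (bot.grasp_offset is the distance from the TCP to the grasp point, in m); z points along the fingers, y is the direction in which the jaws open and shut (so a half turn about z gives the same grasp; the last joint's range is limited). The gripper opens to 88 mm and grips with 3 to 60 N. Pads are 19 mm wide; open, the fingers measure 130 mm over their backs; the gripper's body (78 mm by 193 mm) begins 47 mm behind the grasp point.
Start: joints at [-1.037, 0.359, 0.012, 0, -1.224, -0.288], TCP at [0.164, -0.655, 0.292] pointing down, gripper open.
Joint ranges: [-3.07, 3.07], [-1.43, 2.12], [-1.02, 1.25], [-3.03, 1.67], [-3.05, -0], [-3.03, 3.03]. Speed limits (rad/s): [2.39, 2.39, 3.01, 3.14, 3.14, 3.14].

INTERFACE

Orientations are given as a 3x3 rotation matrix whose columns are the frame's x, y, z axes.
In Python, from workcell import bot gives the robot as it stands. The module is installed in compiled form; this text tells all that it offers.
- The arm moves only by the tool carry_out, never from a script. Its argument "targets" is a list that holds one entry, the list of rows, each a list of 6 numbers: the shift along the world's x, y, z in mm, then the turn, a rotation vector about the world's x, y, z in degrees. In form: [[[x, y, z, wx, wy, wz], ...]]. A call has 1 to 12 rows; each row is the pose to reach, as a shift and turn from the pose measured when the call began; what a row does not reach only later rows make up. A row lasts 1/10 s, in which the tool goes at most 50 mm and 8.59 degrees, less where a joint would pass 70% of its speed; a pose out of reach is approached as far as the arm can. A call with a gripper value outside its range is refused whole. "hand" is the finger opening in mm, from 0 to 87.6, set as the call begins (left out, the last holds). The fingers move at their own pace and stop on an object; "squeeze" is the grip in N (left out, the last holds). Time passes only in rows, so rows that repeat a pose let the fingers close. It gives the time, the measured TCP pose, the force and the opening at its end, in the units of the state.
- bot.state(): the state, without advancing time (a new reading comes with each control period).
- bot.get_image(name): name is "scene" or "top"; returns the picture (480x640x3 uint8, blue, green, red); there is no depth.
- bot.get_calibration(name): a dict with "camera_matrix" (3x3 intrinsics, pixels), "dist_coeffs" ([k1, k2, p1, p2, k3] as OpenCV has them; the pictures are not rectified), "rvec" (rotation vector, rad) and "tvec" (3), from world to camera coordinates, as OpenCV has them. Camera axes: x right, y down, z forward; pixel columns grow to the right and rows downward; lengths in m; the calibration is good to about 2 mm. A picture is of the moment at which its call begins. get_calibration takes no time and is no camera call.
- bot.sign_off(): hands the job in, once; it reports no verdict.
The state is a dict: "clock": time; "joints": joint angles; "joint_velocities": joint speeds; "joint_torque": joint torques, N m; "eef_pos": TCP position; "orientation": TCP orientation; "force": force on the tool from outside, world axes, zero at the start; "ft_torque": the same for the moment, N m; "finger_gap": finger opening in m.
Only numpy, scipy, OpenCV 4.12 (cv2) and the standard library are available. Lean on these libraries where they do the work, as an engineer would, in place of code of your own. Each camera call takes 0.05 s, during which the arm holds its last target.

TASK

Get the egg lifter's hand vacuum pump ready: press the vent valve's spring-loaded mushroom head fully down to its stop and let it come back up, then take the pump's piston rod by its knob and draw it straight up out of its snug barrel, without forcing it sideways or pulling it right out, until its flange is level with the pointer of the stroke gauge. Finish while holding the rod there, still in the barrel; do not let go of it, do not shift the pointer, and do not disturb the other things on the bench.

Things in the scene. Friction and masses are not known exactly. Their poses are not given: they have to be found in the camera images.
- pump: Hand vacuum pump, fixed: a round upright aluminium barrel 54 mm across on a grey foot 90 x 90 x 12 mm. Origin: on the bench, on the barrel's axis; z up. A tongue of the foot along the pump's own +x carries the stroke gauge, a post 10 mm thick and 202 mm tall, 105 mm from the barrel's axis. Bore 25.5 mm in diameter, open at the top.
- bore_mouth (a point): Centre of the barrel's open top, on the bore's axis, 122 mm above the bench.
- rod_knob (a point): Centre of the round black knob on top of the piston rod (30 mm in diameter, 30 mm tall, 168 mm above the bench when home); z is the rod's axis, upright. Below it a bare neck, 16 mm thick, 25 mm long, then the flange. The rod is loose, weighs 0.18 to 0.35 kg and drops back if let go. Take the knob with a finger either side along the pump's y, clear of the pointer on the +x side.
- rod_flange (a point): Centre of the steel flange of the piston rod (disc 44 mm in diameter, 6 mm thick), 43 mm below the knob's centre. It lies on the barrel's rim when home (flange centre 125 mm above the bench). Below it the rod is 24 mm in diameter and 95 mm long, all in the bore at the start: raised by more than 90 mm it counts as out.
- pointer (a joint): Height setting of the stroke gauge's pointer (m): how far the rod must rise from home for its flange to be level with the pointer. It stays where it was set, by friction; different every time, 0.035 to 0.060.
- pointer_tip (a point): Tip of the gauge's pointer, a flat steel finger 4 mm thick and 8 mm wide, level, reaching from the post towards the rod; its tip, at mid thickness, is 55 mm from the bore's axis on the pump's +x side.
- vent_top (a point): Centre of the top face of the vent valve's black mushroom head (disc 38 mm in diameter, 8 mm thick), 105 mm above the bench when up; it moves straight down, on a 12 mm stem, over a 50 mm square brass block on a fixed grey foot 90 x 90 mm.
- vent (a joint): Travel of the vent valve's spring plunger (m): 0 up, 0.014 fully down on its stop. The spring pushes back with about 3 N at the top, about 9 N at the stop, and lifts it again when let go.
- jar: Bystander, loose, not to be disturbed: screw-lid jar, 66 mm across, 90 mm tall. Origin: centre of its underside.
- beaker: Bystander, loose, not to be disturbed: open steel cup, 72 mm across, 85 mm tall. Origin: centre of its underside.
- disinfectant: Bystander, loose, not to be disturbed: white bottle, 66 mm across, 170 mm tall. Origin: centre of its underside.
- egg_cup: Bystander, loose, not to be disturbed: white egg cup with a brown egg in it, 44 mm across, 81 mm tall. Origin: centre of its underside.
- candler: Bystander, loose, not to be disturbed: upright grey egg-candling torch with a rubber head, 52 mm across, 115 mm tall. Origin: centre of its underside.
- brush: Bystander, loose, not to be disturbed: small hand brush lying down, about 160 mm long. Origin: on the bench; it lies along its own x.
Mind the look-alikes: they are no part of the job. What is shaped like the pump but red is not meant.

How it is judged:
On the way, in this order (a step that is already met when the one before it is completed fails the run):
1. the vent valve's head is pressed fully down to its stop (value of joint vent above 0.0122 m), for 0.1 s.
2. the vent is up again and the rod, held in the fingers, is drawn until its flange is level with the pointer (z of rod_flange in the frame of pointer_tip between -0.007 and 0.007 m and contact force between the fingers and rod above 2 N and value of joint vent below 0.003 m), for 0.3 s.
At the end, for the whole second after the job is handed in: The fingers hold the rod (over 2 N), at rest (under 10 mm/s), its flange within 7 mm of the pointer's height, its axis within 4 mm and 0.06 rad of the bore's and pressing on the barrel with less than 20 N; the vent head is up again (within 3 mm) (all of step 2 and contact force between rod and pump below 20 N and horizontal distance between rod_flange and bore_mouth below 0.004 m and angle between the z axis of rod_knob and the z axis of pump, either way round below 0.06 rad and linear speed of rod below 0.01 m/s); the arm keeps its last pose, push and grip.
It fails at once if the rod is pulled right out of the barrel (raised over 90 mm) (z of rod_flange in the frame of bore_mouth above 0.093 m).
It fails at once if the rod is forced against the barrel with more than 45 N (contact force between rod and pump above 45 N).
It fails at once if the gauge pointer is shifted by more than 4 mm (distance of pointer_tip from where it was at the start of the episode above 0.004 m).
It fails at once if a bystander is moved by more than 30 mm (distance of any of jar, beaker, disinfectant, egg_cup, candler, brush from where it was at the start of the episode above 0.03 m).
It also fails if it takes over 58 s, if anything falls off the work surface, if the arm or the gripper's body presses on something with over 40 N, if the wrist force passes 120 N, or if a joint passes its speed limit or range.

## Working session

There is one attempt and no reset: what is moved stays moved. The work goes in short steps, Python scripts to look and compute and a tool call to move; the robot and the scene stay as the last step left them, time stands still between calls to the robot, and variables do not carry over. Pictures are saved under pics/ and viewed, and the job is handed in when it is done.

Besides the shell and the picture viewer there is one more tool, called after "Emit:" as name(argument=value, ...) on one line, values as JSON. carry_out: Moves the arm, as the interface text tells. Its arguments: {"type":"object","properties":{"targets":{"type":"array","items":{"type":"array","items":{"type":"array","items":{"type":"number"}}}},"hand":{"type":"number"},"squeeze":{"type":"number"}},"required":["targets"]}

```bash
mkdir -p pics; python3 - <<'E'
from workcell import bot
import cv2
for n in("scene","top"):
    cv2.imwrite(f"pics/{n}0.png",bot.get_image(n))
    c=bot.get_calibration(n);print(n,c)
print(bot.state(),bot.grasp_offset)
E
```

```text
scene {'camera_matrix': array([[576.68953134,   0.        , 315.13912389],
       [  0.        , 576.68953134, 235.43946754],
       [  0.        ,   0.        ,   1.        ]]), 'dist_coeffs': array([-0.06010022,  0.        ,  0.        ,  0.        ,  0.        ]), 'rvec': array([ 1.50172129,  1.8269056 , -0.96610819]), 'tvec': array([ 0.08692085, -0.11565515,  1.87534711])}
top {'camera_matrix': array([[570.47777645,   0.        , 324.24259173],
       [  0.        , 570.47777645, 243.06368127],
       [  0.        ,   0.        ,   1.        ]]), 'dist_coeffs': array([-0.16262674,  0.        ,  0.        ,  0.        ,  0.        ]), 'rvec': array([ 2.15876795, -2.04616384,  0.22272209]), 'tvec': array([-0.03097104,  0.42276943,  1.47313802])}
{'clock': 0.1, 'joints': array([-1.03689311e+00,  3.59355514e-01,  1.11441592e-02, -2.73446170e-04,
       -1.22409637e+00, -2.88102435e-01]), 'joint_velocities': array([ 7.68633350e-06, -2.06553794e-03,  3.39793488e-03,  4.04102290e-03,
       -2.21843336e-03,  4.67103651e-04]), 'joint_torque': array([-2.99150124e-04, -5.84162056e+01,  2.93752652e+01,  7.01555863e+00,
        1.01519926e-02, -9.09476194e-05]), 'eef_pos': array([ 0.16414367, -0.65439343,  0.29129384]), 'orientation': array([[-9.69965381e-01, -2.43242390e-01, -5.47757308e-04],
       [-2.43242938e-01,  9.69964341e-01,  1.43192048e-03],
       [ 1.83001296e-04,  1.52215139e-03, -9.99998825e-01]]), 'force': array([-0.31961818, -0.21713894, -0.40269352]), 'ft_torque': array([ 0.03490551, -0.0312666 , -0.02443112]), 'finger_gap': 0.08739799866361363} 0.0468
```

View pics/scene0.png

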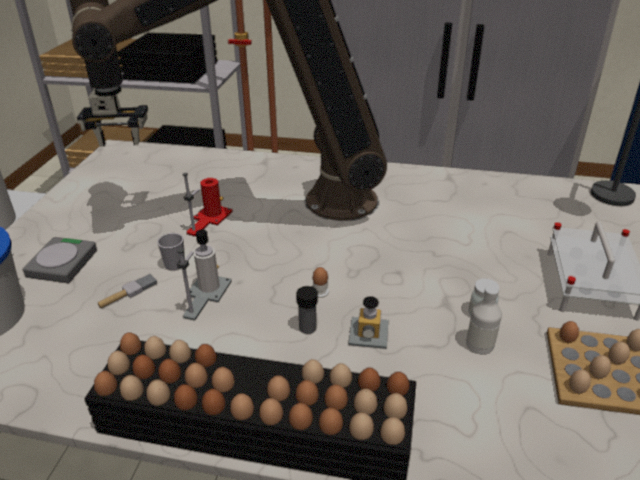

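View pics/top0.png

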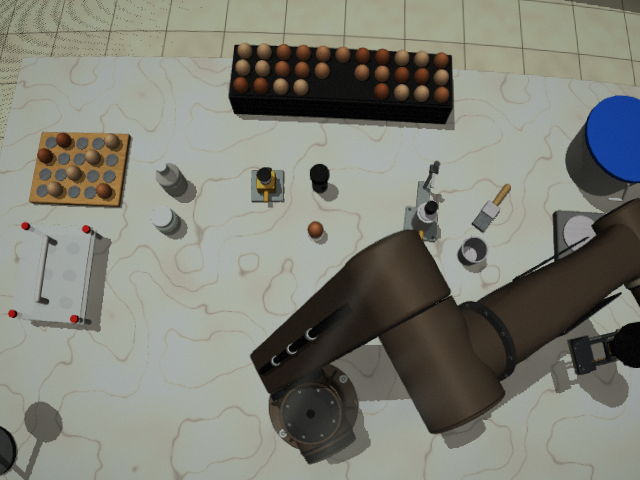

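The scene view shows the silver pump with its black knob at about (202,238) and its gauge post at (184,265). The red look-alike pump is at (210,190). The vent is at (371,303), with the candler, which also has a black head, at (307,295). In the top view the knob is at (430,207), the gauge at (433,167), the vent at (264,174) and the candler at (319,172). I choose the silver pump and the brass-block valve, and check both in crops.

```bash
python3 - <<'E'
import cv2,numpy as np
s=cv2.imread("pics/scene0.png");t=cv2.imread("pics/top0.png")
def cr(i,x,y,w,h,k):return cv2.resize(i[y:y+h,x:x+w],None,fx=k,fy=k,interpolation=cv2.INTER_CUBIC)
cv2.imwrite("pics/c1.png",np.hstack([cr(s,165,220,80,110,5),cr(s,335,285,80,110,5)[:,:400]]))
cv2.imwrite("pics/c2.png",np.hstack([cr(t,395,150,80,100,5),cr(t,230,150,80,100,5)]))
E
```

```text
(no output)
```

View pics/c1.png

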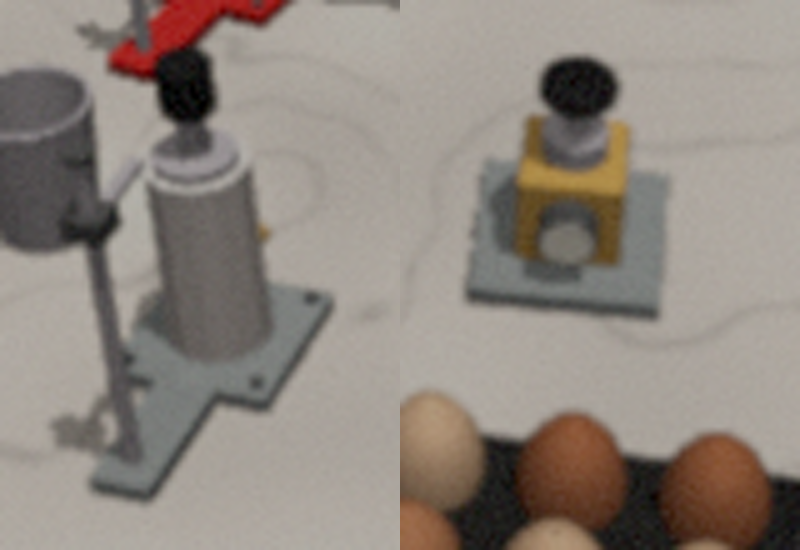

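View pics/c2.png

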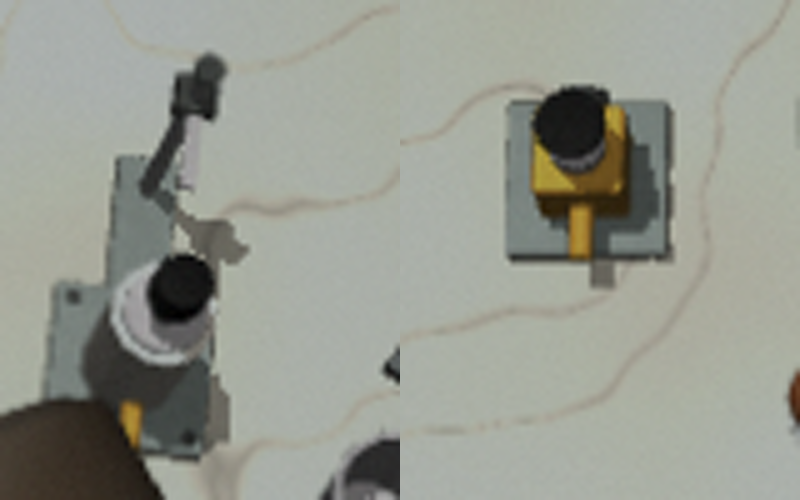

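```bash
cat > h.py <<'E'
import cv2,numpy as np
from workcell import bot
def ray(n,p):
    c=bot.get_calibration(n);R=cv2.Rodrigues(c["rvec"])[0];t=np.ravel(c["tvec"])
    u=cv2.undistortPoints(np.array([[p]],float),c["camera_matrix"],c["dist_coeffs"])[0,0]
    d=R.T@np.array([u[0],u[1],1]);return -R.T@t,d/np.linalg.norm(d)
def atz(n,p,z):
    o,d=ray(n,p);return o+d*(z-o[2])/d[2]
def tri(p,q):
    A=[];b=[]
    rs=[ray("scene",p),ray("top",q)]
    M=sum(np.eye(3)-np.outer(d,d) for o,d in rs);v=sum((np.eye(3)-np.outer(d,d))@o for o,d in rs)
    x=np.linalg.solve(M,v);return x,[np.linalg.norm(np.cross(d,x-o))for o,d in rs]
def proj(n,X):
    c=bot.get_calibration(n);return cv2.projectPoints(np.array(X,float).reshape(-1,3),c["rvec"],c["tvec"],c["camera_matrix"],c["dist_coeffs"])[0][:,0]
E
python3 - <<'E'
from h import *
np.set_printoptions(precision=4,suppress=True)
S=lambda x,y:(x/5+165,y/5+220)
T=lambda x,y:(x/5+395,y/5+150)
print("knob",tri(S(187,87),T(181,288)),atz("scene",S(187,87),.168),atz("top",T(181,288),.168))
print("vent",tri((371,302),(264.4,174)),atz("scene",(371,302),.105),atz("top",(264.4,174),.105))
print("tip",tri(S(140,165),T(186,188)))
for p in [(92,485),(150,494),(215,400),(268,406),(333,298)]:print("S",p,atz("scene",S(*p),.012))
for p in [(115,157),(108,285),(53,282),(205,457)]:print("T",p,atz("top",T(*p),.012))
for n,p in [("jar",(485,298)),("bott",(483,345)),("candler",(307,330)),("egg",(320,292)),("beaker",(172,264))]:print(n,atz("scene",p,0))
print("red",atz("scene",(209,183),.168))
E
```

```text
knob (array([ 0.5028, -0.271 ,  0.1625]), [np.float64(0.0014942914286396993), np.float64(0.0014942914286395902)]) [ 0.5103 -0.2659  0.168 ] [ 0.5016 -0.2715  0.168 ]
vent (array([0.5911, 0.1613, 0.098 ]), [np.float64(0.00169412646394238), np.float64(0.0016941264639423227)]) [0.5986 0.1636 0.105 ] [0.5889 0.1587 0.105 ]
tip (array([ 0.5584, -0.2749,  0.1543]), [np.float64(0.0012226223014090813), np.float64(0.0012226223014090763)])
S (92, 485) [ 0.6342 -0.2893  0.012 ]
S (150, 494) [ 0.6348 -0.2588  0.012 ]
S (215, 400) [ 0.5627 -0.2515  0.012 ]
S (268, 406) [ 0.5619 -0.2234  0.012 ]
S (333, 298) [ 0.473  -0.2182  0.012 ]
T (115, 157) [ 0.6227 -0.2614  0.012 ]
T (108, 285) [ 0.5475 -0.2585  0.012 ]
T (53, 282) [ 0.5475 -0.2277  0.012 ]
T (205, 457) [ 0.4524 -0.3138  0.012 ]
jar [0.4104 0.4396 0.    ]
bott [0.5816 0.4291 0.    ]
candler [0.6085 0.0151 0.    ]
egg [ 0.4648  0.0188 -0.    ]
beaker [ 0.4248 -0.4101 -0.    ]
red [ 0.2503 -0.3441  0.168 ]
```

```bash
python3 - <<'E'
from h import *
s=bot.state();R=s["orientation"];p=s["eef_pos"]
pts=[p,p+R@[0,.044,.066],p+R@[0,-.044,.066],[0,0,0]]
for n in("scene","top"):
    q=proj(n,pts);print(n,q.round(1))
i=cv2.imread("pics/scene0.png");q=proj("scene",pts)
c=cv2.resize(i[70:170,60:180],None,fx=5,fy=5,interpolation=cv2.INTER_CUBIC)
for a in q[:3]: cv2.drawMarker(c,(int((a[0]-60+.5)*5),int((a[1]-70+.5)*5)),(0,0,255),0,12,1)
cv2.imwrite("pics/c3.png",c)
i=cv2.imread("pics/top0.png");q=proj("top",pts)
c=cv2.resize(i[300:400,520:640],None,fx=5,fy=5,interpolation=cv2.INTER_CUBIC)
for a in q[:3]: cv2.drawMarker(c,(int((a[0]-520+.5)*5),int((a[1]-300+.5)*5)),(0,0,255),0,12,1)
cv2.imwrite("pics/c4.png",c)
E
```

```text
scene [[115.5 123.4]
 [134.4 143.1]
 [105.4 144.2]
 [341.9 199.9]]
top [[605.5 347.3]
 [575.8 352.8]
 [609.  344.4]
 [312.4 404.6]]
```

View pics/c3.png

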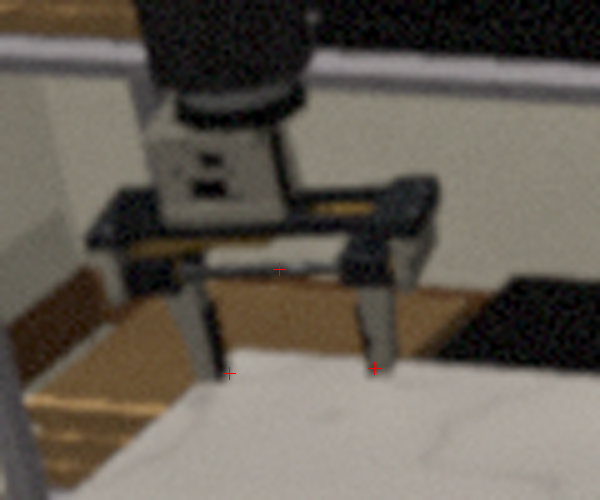

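View pics/c4.png

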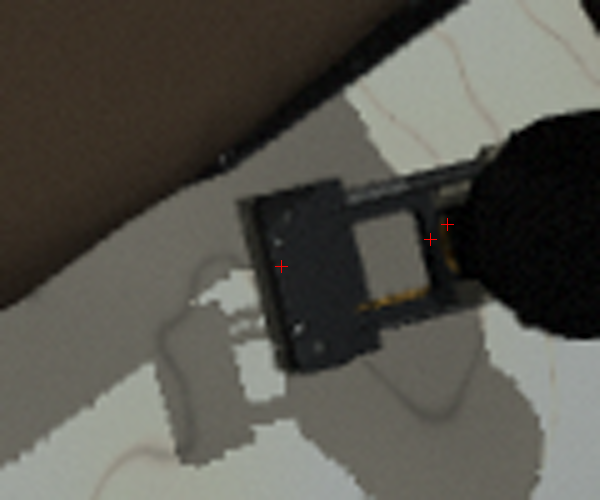

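Emit:
carry_out(targets=[[[0,0,30,0,0,0],[0,0,70,0,0,0],[20,35,100,0,0,0],[40,75,110,0,0,0],[60,115,110,0,0,0],[80,152,110,0,0,0],[100,190,110,0,0,0],[120,228,110,0,0,0],[140,266,110,0,0,0],[160,304,110,0,0,0],[180,342,110,0,0,0],[200,380,110,0,0,0]]], hand=0, squeeze=10)

```text
clock: 1.3
eef_pos: [0.3643, -0.2727, 0.4013]
orientation: [[-0.97, -0.243, -0.0], [-0.243, 0.97, 0.002], [0.0, 0.002, -1.0]]
force: [0.2, -0.3, 0.5]
finger_gap: 0.0016
```

Emit:
carry_out(targets=[[[20,40,0,0,0,-3],[40,80,0,0,0,-6],[60,120,0,0,0,-9],[80,160,0,0,0,-12],[100,200,0,0,0,-15],[120,240,0,0,0,-17.6],[140,280,-20,0,0,-17.6],[160,320,-50,0,0,-17.6],[180,360,-80,0,0,-17.6],[205,400,-110,0,0,-17.6],[229,434,-140,0,0,-17.6],[229,434,-140,0,0,-17.6]]])

```text
clock: 2.5
eef_pos: [0.5934, 0.1637, 0.2565]
orientation: [[-0.998, 0.06, -0.005], [0.06, 0.998, -0.001], [0.005, -0.001, -1.0]]
force: [-1.2, 0.2, 0.8]
finger_gap: 0.0008
```

```bash
python3 - <<'E'
from h import *
s=bot.state();R=s["orientation"];p=s["eef_pos"];print(s["clock"],p,R,s["force"],s["finger_gap"])
t=p+R@[0,0,.066]
for n in("scene","top"):
    i=bot.get_image(n);cv2.imwrite(f"pics/{n}1.png",i)
    q=proj(n,[t])[0];v=proj(n,[.593,.160,.105])[0];print(n,q,v)
    x,y=int(q[0])-60,int(q[1])-50
    c=cv2.resize(i[y:y+110,x:x+120],None,fx=5,fy=5,interpolation=cv2.INTER_CUBIC)
    for a,col in((q,(0,0,255)),(v,(0,255,0))): cv2.drawMarker(c,(int((a[0]-x+.5)*5),int((a[1]-y+.5)*5)),col,0,12,1)
    cv2.imwrite(f"pics/d_{n}.png",c)
E
```

```text
2.5 [0.59343978 0.16373617 0.2565441 ] [[-9.98173249e-01  6.02065897e-02 -5.03296684e-03]
 [ 6.02109526e-02  9.98185415e-01 -7.19743740e-04]
 [ 4.98050078e-03 -1.02146868e-03 -9.99987076e-01]] [-1.21816607  0.2485501   0.80617034] 0.0008089867219386352
scene [373.07759522 270.9112509 ] [369.71303973 300.20404255]
top [259.06716278 160.91685587] [264.04398273 172.50547801]
```

View pics/d_scene.png

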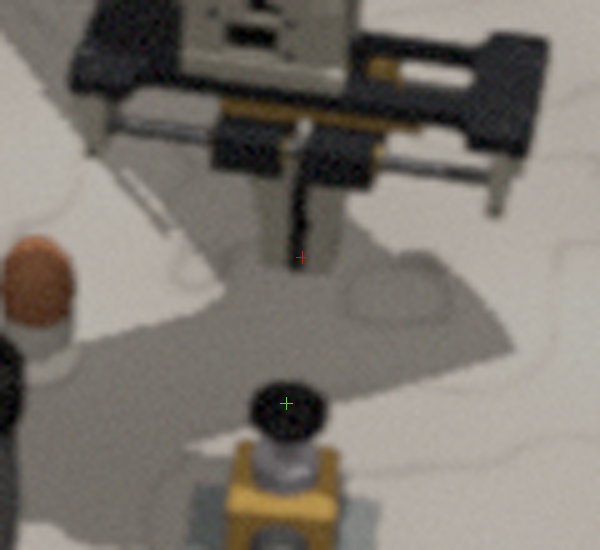

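View pics/d_top.png

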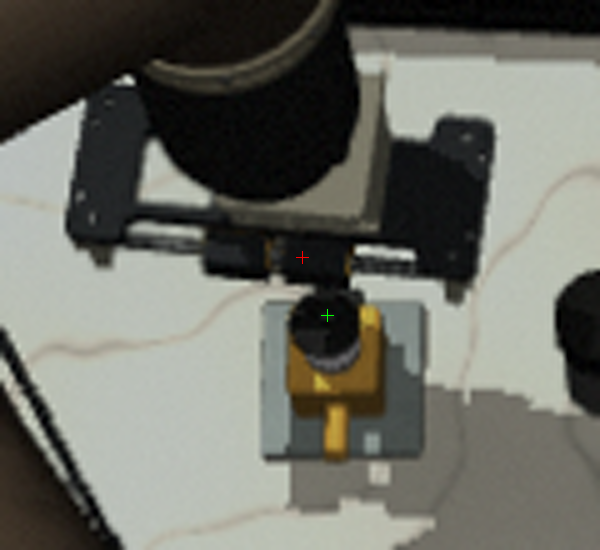

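View pics/top1.png

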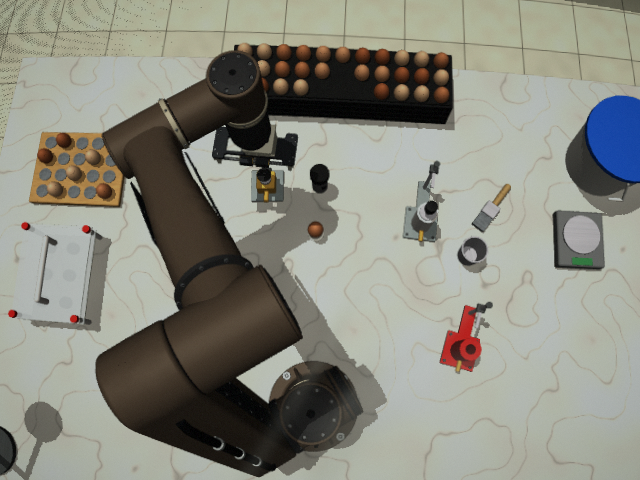

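Emit:
carry_out(targets=[[[-3,-3,-30,0,0,0],[-3,-3,-60,0,0,0],[-3,-3,-75,0,0,0],[-3,-3,-82,0,0,0],[-3,-3,-88,0,0,0],[-3,-3,-93,0,0,0],[-3,-3,-97,0,0,0],[-3,-3,-97,0,0,0]]])

```text
clock: 3.4
eef_pos: [0.5905, 0.1589, 0.1622]
orientation: [[-0.998, 0.06, -0.003], [0.06, 0.998, -0.001], [0.003, -0.001, -1.0]]
force: [-1.9, -3.3, 6.7]
finger_gap: 0.0008
```

Emit:
carry_out(targets=[[[0,0,-2,0,0,0],[0,0,-4,0,0,0],[0,0,-6,0,0,0],[0,0,-7,0,0,0],[0,0,-7,0,0,0],[0,0,-7,0,0,0]]])

```text
clock: 4.0
eef_pos: [0.5905, 0.1589, 0.1569]
orientation: [[-0.998, 0.06, -0.002], [0.06, 0.998, -0.001], [0.002, -0.001, -1.0]]
force: [-5.5, -1.7, 9.7]
finger_gap: 0.0003
```

Emit:
carry_out(targets=[[[0,0,-2,0,0,0],[0,0,-3,0,0,0],[0,0,-4,0,0,0],[0,0,-4,0,0,0],[0,0,-4,0,0,0]]])

```text
clock: 4.5
eef_pos: [0.5905, 0.1589, 0.1567]
orientation: [[-0.998, 0.059, -0.0], [0.059, 0.998, -0.0], [0.0, -0.0, -1.0]]
force: [-11.6, -2.7, 26.1]
finger_gap: 0.0003
```

Emit:
carry_out(targets=[[[0,0,15,0,0,0],[0,0,45,0,0,0],[0,0,90,0,0,0],[-10,-40,130,0,0,0],[-20,-80,150,0,0,0],[-30,-125,150,0,0,0],[-40,-170,150,0,0,0],[-50,-215,150,0,0,0],[-60,-260,150,0,0,0],[-70,-305,150,0,0,0],[-80,-350,150,0,0,0],[-80,-350,150,0,0,0]]], hand=80)

```text
clock: 5.7
eef_pos: [0.5092, -0.1951, 0.3072]
orientation: [[-0.998, 0.063, 0.001], [0.063, 0.998, -0.001], [-0.001, -0.001, -1.0]]
force: [0.9, 0.1, -0.8]
finger_gap: 0.0801
```

```bash
python3 - <<'E'
from h import *
s=bot.state();R=s["orientation"];p=s["eef_pos"];print(s["clock"],p,R,s["force"],s["finger_gap"])
for n,b in(("scene",(335,285)),("top",(395,150))):
    i=bot.get_image(n);cv2.imwrite(f"pics/{n}2.png",i)
i=cv2.imread("pics/scene2.png");x,y=150,200
a=cv2.resize(i[y:y+110,x:x+80],None,fx=5,fy=5,interpolation=cv2.INTER_CUBIC)
b=cv2.resize(i[285:395,335:415],None,fx=5,fy=5,interpolation=cv2.INTER_CUBIC)
cv2.imwrite("pics/e.png",np.hstack([a,b]))
i=cv2.imread("pics/top2.png")
cv2.imwrite("pics/e2.png",cv2.resize(i[140:255,380:500],None,fx=5,fy=5,interpolation=cv2.INTER_CUBIC))
E
```

```text
5.7 [ 0.50917868 -0.1950959   0.3072234 ] [[-9.98000401e-01  6.32033753e-02  7.30059567e-04]
 [ 6.32028257e-02  9.98000419e-01 -7.52862340e-04]
 [-7.76183195e-04 -7.05215090e-04 -9.99999450e-01]] [ 0.88045815  0.05549915 -0.83108055] 0.08006284521139889
```

View pics/e.png

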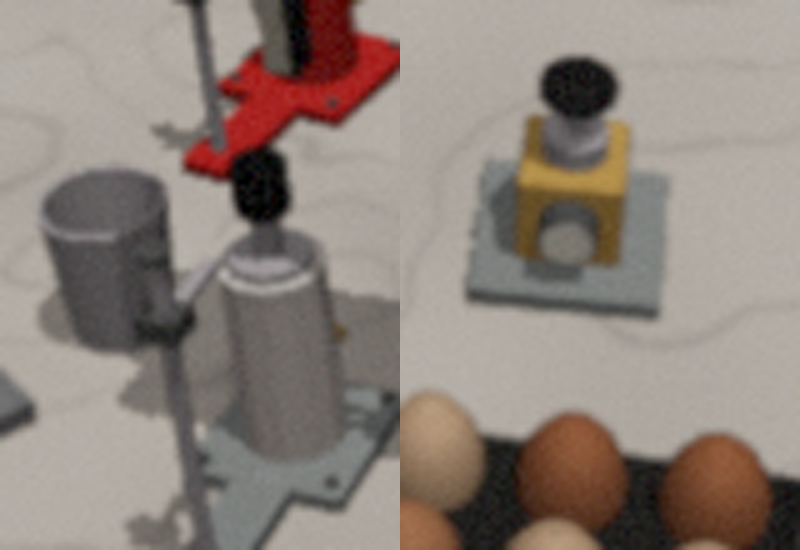

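View pics/e2.png

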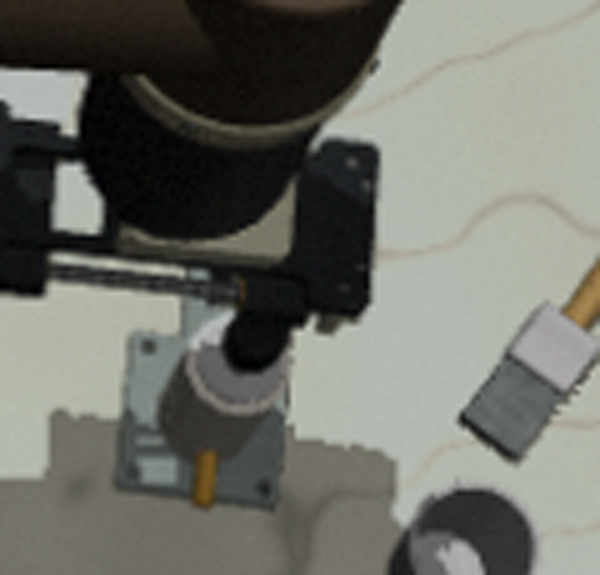

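View pics/scene2.png

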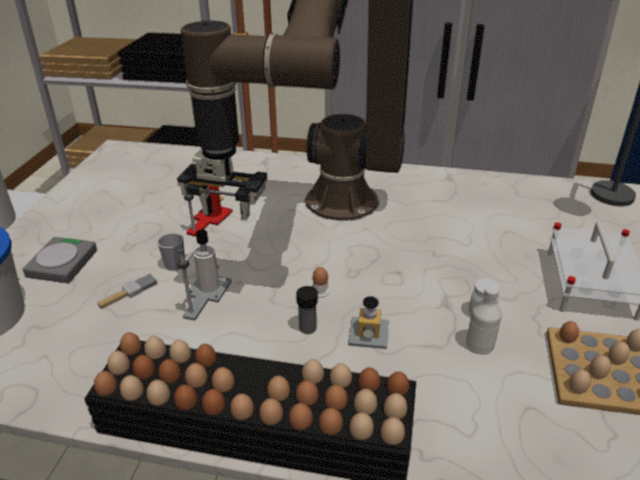

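The vent head looks the same as before the press, so it is up again. The pump was fully visible in top1 before I moved here, so I'll take its foot from there.

```bash
python3 - <<'E'
import cv2
i=cv2.imread("pics/top1.png")
cv2.imwrite("pics/f.png",cv2.resize(i[150:250,390:460],None,fx=6,fy=6,interpolation=cv2.INTER_CUBIC))
i=cv2.imread("pics/scene2.png")
cv2.imwrite("pics/f2.png",cv2.resize(i[225:325,165:245],None,fx=6,fy=6,interpolation=cv2.INTER_CUBIC))
E
```

```text
(no output)
```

View pics/f.png

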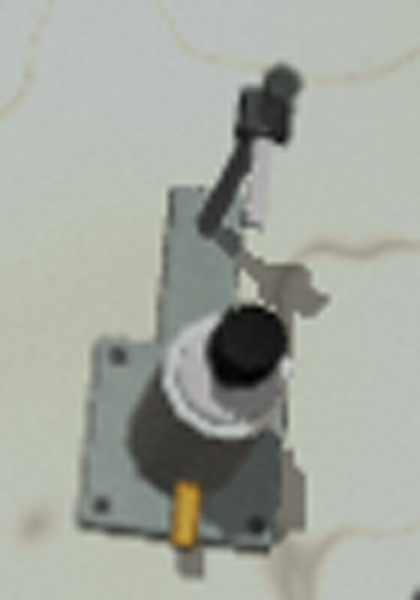

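View pics/f2.png

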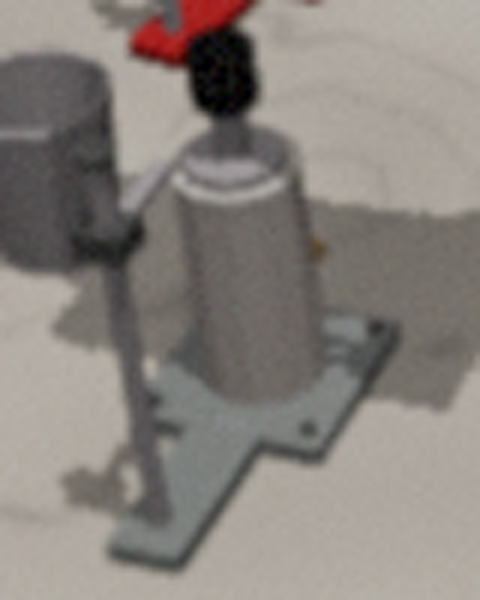

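```bash
cat > fit.py <<'E'
from h import *
from scipy.optimize import least_squares
np.set_printoptions(precision=4,suppress=True)
def fT(x,y):return ((x+.5)/6-.5+390,(y+.5)/6-.5+150)
def fS(x,y):return ((x+.5)/6-.5+165,(y+.5)/6-.5+225)
# point fn of (lift,w,e)
obs=[("top",fT(97,340),lambda l,w,e:(.045,.045,.012)),("top",fT(78,525),lambda l,w,e:(-.045,.045,.012)),("top",fT(270,550),lambda l,w,e:(-.045,-.045,.012)),
("top",fT(170,187),lambda l,w,e:(e,w,.012)),("top",fT(157,342),lambda l,w,e:(.045,w,.012)),
("top",fT(227,370),lambda l,w,e:(0,0,.122)),("top",fT(249,346),lambda l,w,e:(0,0,.168)),("top",fT(253,225),lambda l,w,e:(.055,0,.125+l)),("top",fT(283,80),lambda l,w,e:(.105,0,.202)),("top",fT(208,230),lambda l,w,e:(.105,0,.012)),
("scene",fS(224,72),lambda l,w,e:(0,0,.168)),("scene",fS(108,545),lambda l,w,e:(e,-w,.012)),("scene",fS(183,555),lambda l,w,e:(e,w,.012)),("scene",fS(258,442),lambda l,w,e:(.045,w,.012)),("scene",fS(322,450),lambda l,w,e:(.045,.045,.012)),("scene",fS(398,325),lambda l,w,e:(-.045,.045,.012)),
("scene",fS(185,155),lambda l,w,e:(.055,0,.125+l)),("scene",fS(155,515),lambda l,w,e:(.105,0,.012))]
def run(use,offs):
    def res(v):
        x,y,th,l,w,e=v[:6];o={"scene":v[6:8],"top":v[8:10]}
        r=[]
        for n,p,f in obs:
            if n not in use: continue
            a=f(l,w,e);X=[x+np.cos(th)*a[0]-np.sin(th)*a[1],y+np.sin(th)*a[0]+np.cos(th)*a[1],a[2]]
            r+=list(proj(n,X)[0]+o[n]-p)
        r+=[v[6]/offs[0],v[7]/offs[0],v[8]/offs[1],v[9]/offs[1]]
        return np.array(r)
    s=least_squares(res,[.5,-.27,-.05,.045,.015,.12,0,0,0,0],loss="soft_l1")
    print(use,offs,s.x,s.cost);return s,res(s.x)
for u,o in((("top",),(1e-3,1e-3)),(("scene",),(1e-3,1e-3)),(("top","scene"),(1e-3,1e-3)),(("top","scene"),(5,.01)),(("top","scene"),(2,1))):
    s,r=run(u,o)
print(r[:-4].reshape(-1,2))
E
python3 fit.py
```

```text
('top',) (0.001, 0.001) [ 0.5019 -0.2699 -0.0799  0.0379  0.018   0.1216  0.      0.     -0.
  0.    ] 1.7525402166015296
('scene',) (0.001, 0.001) [ 0.508  -0.2683 -0.0772  0.0398  0.0166  0.1212 -0.      0.      0.
  0.    ] 4.672673269277428Traceback (most recent call last):
  File "fit.py", line 25, in <module>
    s,r=run(u,o)
        ~~~^^^^^
  File "fit.py", line 22, in run
    s=least_squares(res,[.5,-.27,-.05,.045,.015,.12,0,0,0,0],loss="soft_l1")
    return func(*args, **kwargs)
    result = trf(vector_fun.fun, vector_fun.jac, x0, f0, J0, lb, ub, ftol, xtol,
                 gtol, max_nfev, x_scale, loss_function, tr_solver,
                 tr_options.copy(), verbose, callback=callback_wrapped)
    return trf_no_bounds(
        fun, jac, x0, f0, J0, ftol, xtol, gtol, max_nfev, x_scale,
        loss_function, tr_solver, tr_options, verbose, callback=callback)
    J = jac(x)
    self._update_jac()
    ~~~~~~~~~~~~~~~~^^
    self.J = self.jac_wrapped(xp_copy(self.x), f0=self.f)
             ~~~~~~~~~~~~~~~~^^^^^^^^^^^^^^^^^^^^^^^^^^^^
    J, dct = approx_derivative(
         
[... 455 characters left out ...]
 [f_eval - f0 for f_eval in f_evals]
                                    ^^^^^^^
    f = np.atleast_1d(self.fun(x, *self.args, **self.kwargs))
                      ~~~~~~~~^^^^^^^^^^^^^^^^^^^^^^^^^^^^^^
    return np.atleast_1d(self.fun(x))
                         ~~~~~~~~^^^
    return self.f(x, *self.args, **self.kwargs)
           ~~~~~~^^^^^^^^^^^^^^^^^^^^^^^^^^^^^^
  File "fit.py", line 19, in res
    r+=list(proj(n,X)[0]+o[n]-p)
            ~~~~^^^^^
  File "h.py", line 15, in proj
    c=bot.get_calibration(n);return cv2.projectPoints(np.array(X,float).reshape(-1,3),c["rvec"],c["tvec"],c["camera_matrix"],c["dist_coeffs"])[0][:,0]
ValueError: time passes only in moves, steps and waits
```

```bash
sed -i 's/^from workcell import bot/from workcell import bot\nCAL={n:bot.get_calibration(n) for n in("scene","top")}/; s/c=bot.get_calibration(n)/c=CAL[n]/' h.py; python3 fit.py
```

```text
('top',) (0.001, 0.001) [ 0.5019 -0.2699 -0.0799  0.0379  0.018   0.1216  0.      0.     -0.
  0.    ] 1.7525402166015296
('scene',) (0.001, 0.001) [ 0.508  -0.2683 -0.0772  0.0398  0.0166  0.1212 -0.      0.      0.
  0.    ] 4.672673269277428
('top', 'scene') (0.001, 0.001) [ 0.5031 -0.2698 -0.0759  0.036   0.017   0.1233 -0.      0.      0.
  0.    ] 10.209600916458063
('top', 'scene') (5, 0.01) [ 0.5019 -0.2697 -0.0774  0.0396  0.017   0.1217 -0.3194  1.5701  0.
  0.    ] 6.431276261344697
('top', 'scene') (2, 1) [ 0.5026 -0.2697 -0.0775  0.0395  0.017   0.1217 -0.2047  1.3356 -0.0013
  0.2415] 6.623357786198506
[[ 0.0951 -0.7782]
 [ 0.0561 -0.3212]
 [ 0.4641 -0.2983]
 [ 0.3708  0.0234]
 [ 0.0535  0.1837]
 [-0.1043  1.1377]
 [-0.5731  0.1842]
 [ 0.3575 -0.0107]
 [-0.274   0.492 ]
 [-0.4941 -0.7423]
 [-0.0877  0.2311]
 [-0.2078 -0.6062]
 [-0.1802  0.2529]
 [ 0.3684 -0.6774]
 [-0.2447 -0.0985]
 [ 0.7522 -0.7104]
 [-3.1973  0.2392]
 [ 1.1856  1.2298]]
```

Emit:
carry_out(targets=[[[-3,-35,0,0,0,-0.4],[-6.5,-74.6,0,0,0,-0.8],[-6.5,-74.6,-20,0,0,-0.8],[-6.5,-74.6,-45,0,0,-0.8],[-6.5,-74.6,-50,0,0,-0.8],[-6.5,-74.6,-50,0,0,-0.8]]], hand=70)

```text
clock: 6.4
eef_pos: [0.504, -0.2658, 0.2567]
orientation: [[-0.997, 0.074, -0.0], [0.074, 0.997, -0.0], [0.0, -0.0, -1.0]]
force: [-0.3, -0.1, 1.1]
finger_gap: 0.0702
```

```bash
cat > look.py <<'E'
from h import *
import sys
k=sys.argv[1]
s=bot.state();R=s["orientation"];p=s["eef_pos"];np.set_printoptions(precision=4,suppress=True);print(s["clock"],p,R[:,1],R[:,2],s["force"],s["ft_torque"],s["finger_gap"])
o=[]
for n,(x,y) in(("scene",(155,190)),("top",(390,140))):
    i=bot.get_image(n);cv2.imwrite(f"pics/{n}{k}.png",i)
    o.append(cv2.resize(i[y:y+100,x:x+80],None,fx=5,fy=5,interpolation=cv2.INTER_CUBIC))
cv2.imwrite(f"pics/l{k}.png",np.hstack(o))
E
python3 look.py 3
```

```text
6.4 [ 0.504  -0.2658  0.2567] [ 0.0739  0.9973 -0.    ] [-0.0005 -0.     -1.    ] [-0.2537 -0.0576  1.0543] [-0.0514 -0.0502  0.0046] 0.07022260209645088
```

View pics/l3.png

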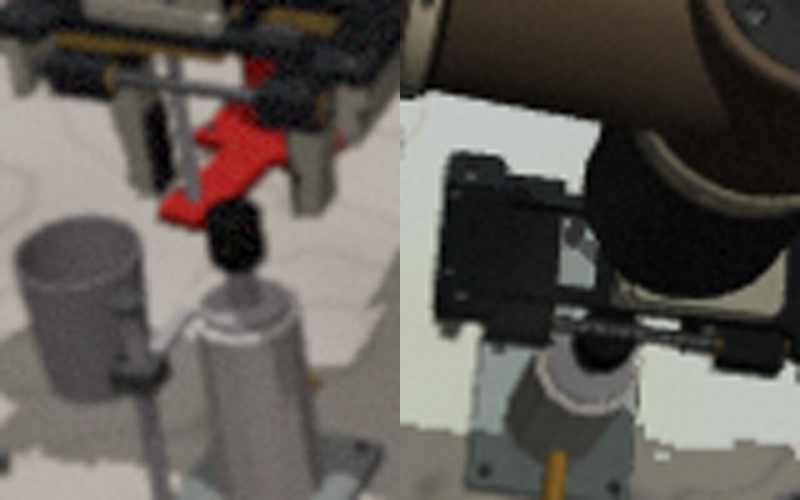

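```bash
python3 - <<'E'
from h import *
import numpy as np
s=bot.state();R=s["orientation"];p=s["eef_pos"]
f=lambda q:((q-[155,190]+.5)*5-.5).round(1)
# fingertip corners: pads 19 wide along x tool, inner faces at +-.035
for sy in(.035,-.035):
  for sx in (.0095,-.0095):
    print(sy,sx,f(proj("scene",p+R@[sx,sy,.066])[0]))
print("knobtop",f(proj("scene",[.5025,-.2697,.183])[0]),f(proj("scene",[.5025,-.2697,.153])[0]))
print("dxy 10mm",f(proj("scene",[.5125,-.2697,.183])[0]),f(proj("scene",[.5025,-.2597,.183])[0]))
E
python3 - <<'E'
import cv2
i=cv2.imread("pics/scene3.png")
cv2.imwrite("pics/g.png",cv2.resize(i[210:260,165:235],None,fx=10,fy=10,interpolation=cv2.INTER_CUBIC))
E
```

```text
0.035 0.0095 [309.8 191.6]
0.035 -0.0095 [293.8 212.8]
-0.035 0.0095 [179.5 171.3]
-0.035 -0.0095 [162.4 192.1]
knobtop [233.5 204.2] [241.  254.1]
dxy 10mm [226.2 215.6] [252.7 206.3]
```

View pics/g.png

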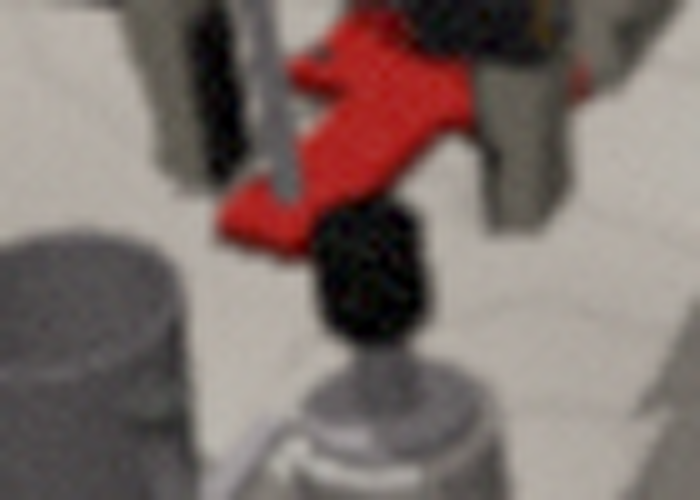

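Emit:
carry_out(targets=[[[0,-3,0,0,0,0],[0,-3,-10,0,0,0],[0,-3,-25,0,0,0],[0,-3,-38,0,0,0],[0,-3,-42,0,0,0],[0,-3,-42,0,0,0],[0,-3,-42,0,0,0]]], hand=60, squeeze=4)

```text
clock: 7.2
eef_pos: [0.505, -0.2694, 0.2166]
orientation: [[-0.997, 0.074, 0.003], [0.074, 0.997, -0.001], [-0.003, -0.001, -1.0]]
force: [-0.6, 0.4, 0.8]
finger_gap: 0.0602
```

```bash
python3 look.py 4;python3 - <<'E'
import cv2
i=cv2.imread("pics/scene4.png")
cv2.imwrite("pics/g4.png",cv2.resize(i[210:280,165:235],None,fx=8,fy=8,interpolation=cv2.INTER_CUBIC))
E
```

```text
7.2 [ 0.505  -0.2694  0.2166] [ 0.0737  0.9973 -0.0009] [ 0.0027 -0.0011 -1.    ] [-0.5578  0.3868  0.7638] [-0.0163 -0.037   0.0204] 0.06023754140435799
```

View pics/g4.png

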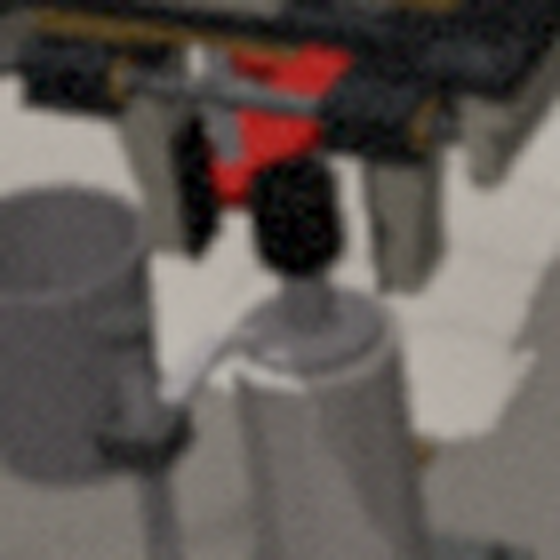

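Emit:
carry_out(targets=[[[0,0,-1,0,0,0],[0,0,-1,0,0,0],[0,0,-1,0,0,0],[0,0,-1,0,0,0],[0,0,-1,0,0,0],[0,0,-1,0,0,0]]], hand=20, squeeze=4)

```text
clock: 7.9
eef_pos: [0.5051, -0.2694, 0.216]
orientation: [[-0.997, 0.074, 0.003], [0.074, 0.997, -0.001], [-0.003, -0.001, -1.0]]
force: [0.8, 1.1, -0.2]
finger_gap: 0.0299
```

```bash
python3 look.py 5
```

```text
7.9 [ 0.5051 -0.2694  0.216 ] [ 0.0737  0.9973 -0.0009] [ 0.0034 -0.0012 -1.    ] [ 0.8041  1.1354 -0.2216] [ 0.2026 -0.0235  0.0207] 0.029873299159218443
```

View pics/l5.png

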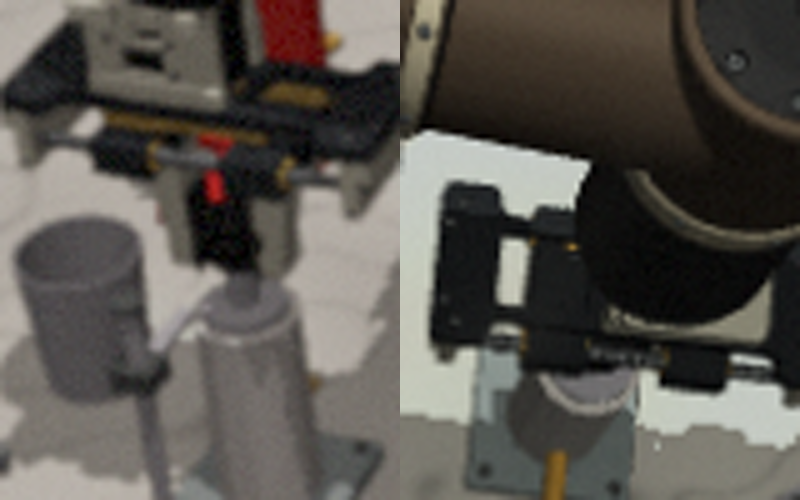

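Emit:
carry_out(targets=[[[0,0,0,0,0,0],[0,0,0,0,0,0],[0,0,0,0,0,0]]], squeeze=20)

```text
clock: 8.3
eef_pos: [0.5051, -0.2693, 0.216]
orientation: [[-0.997, 0.074, 0.003], [0.074, 0.997, -0.001], [-0.004, -0.001, -1.0]]
force: [-0.3, 0.7, 0.3]
finger_gap: 0.0296
```

Emit:
carry_out(targets=[[[0,0,2,0,0,0],[0,0,4,0,0,0],[0,0,6,0,0,0],[0,0,8,0,0,0],[0,0,10,0,0,0],[0,0,10,0,0,0]]])

```text
clock: 8.9
eef_pos: [0.5052, -0.2694, 0.2264]
orientation: [[-0.997, 0.074, 0.004], [0.074, 0.997, -0.001], [-0.004, -0.001, -1.0]]
force: [-0.6, -0.1, -1.7]
finger_gap: 0.0296
```

Emit:
carry_out(targets=[[[0,0,3,0,0,0],[0,0,6,0,0,0],[0,0,9,0,0,0],[0,0,12,0,0,0],[0,0,15,0,0,0],[0,0,18,0,0,0],[0,0,21,0,0,0],[0,0,24,0,0,0],[0,0,26,0,0,0],[0,0,26,0,0,0]]])

```text
clock: 9.9
eef_pos: [0.5054, -0.2694, 0.2527]
orientation: [[-0.997, 0.074, 0.004], [0.074, 0.997, -0.001], [-0.005, -0.001, -1.0]]
force: [0.6, 0.0, -1.9]
finger_gap: 0.0294
```

```bash
python3 look.py 6;python3 - <<'E'
import cv2
i=cv2.imread("pics/scene6.png")
cv2.imwrite("pics/g6.png",cv2.resize(i[215:290,170:235],None,fx=8,fy=8,interpolation=cv2.INTER_CUBIC))
E
```

```text
9.9 [ 0.5054 -0.2694  0.2527] [ 0.0736  0.9973 -0.0011] [ 0.0045 -0.0015 -1.    ] [ 0.594   0.0268 -1.8618] [-0.0345  0.0109  0.0418] 0.02936081753373071
```

View pics/g6.png

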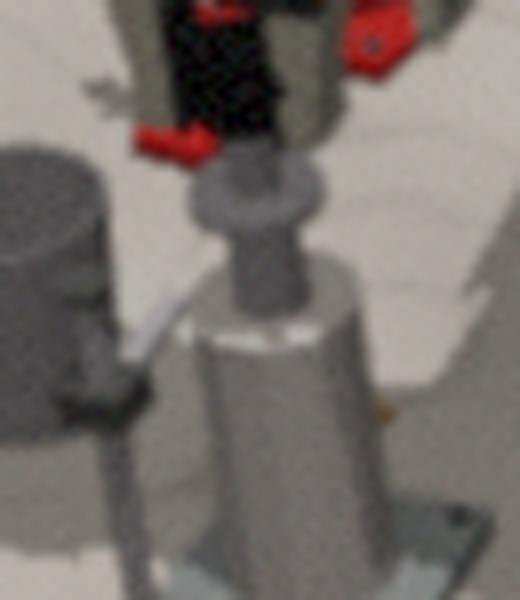

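View pics/l6.png

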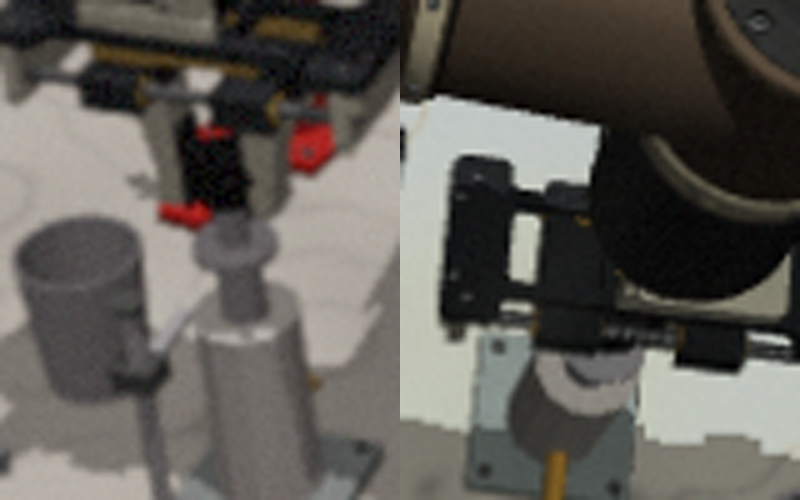

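```bash
python3 - <<'E'
from h import *
i=cv2.imread("pics/scene0.png");x0,y0=170,230;k=12
c=cv2.resize(i[y0:y0+50,x0:x0+50],None,fx=k,fy=k,interpolation=cv2.INTER_CUBIC)
P=np.array([.5026,-.2697]);th=-.0775;off=np.array([-.2,1.34])
def W(a,b,z):return [P[0]+np.cos(th)*a-np.sin(th)*b,P[1]+np.sin(th)*a+np.cos(th)*b,z]
d=c.copy()
for l,col in((.035,(0,0,255)),(.04,(0,255,0)),(.045,(255,0,0))):
    q=((proj("scene",[W(*a,.125+l) for a in((.1,.004),(.055,.004),(.055,-.004),(.1,-.004))])+off-[x0,y0]+.5)*k).astype(int)
    cv2.polylines(d,[q],True,col,1)
t=np.linspace(0,6.28,40)
q=((proj("scene",[W(.027*np.cos(a),.027*np.sin(a),.122) for a in t])+off-[x0,y0]+.5)*k).astype(int);cv2.polylines(d,[q],True,(0,255,255),1)
cv2.imwrite("pics/p.png",c);cv2.imwrite("pics/p1.png",d)
i=cv2.imread("pics/top1.png");x0,y0=410,155;k=12;off=np.array([0,.24])
c=cv2.resize(i[y0:y0+50,x0:x0+50],None,fx=k,fy=k,interpolation=cv2.INTER_CUBIC)
for l,col in((.035,(0,0,255)),(.04,(0,255,0)),(.045,(255,0,0))):
    q=((proj("top",[W(*a,.125+l) for a in((.1,.004),(.055,.004),(.055,-.004),(.1,-.004))])+off-[x0,y0]+.5)*k).astype(int)
    cv2.polylines(c,[q],True,col,1)
cv2.imwrite("pics/p2.png",c)
E
```

```text
(no output)
```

View pics/p.png

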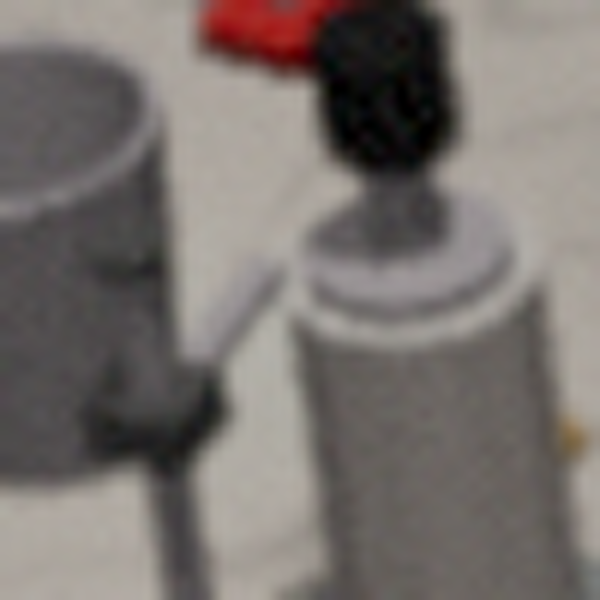

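View pics/p1.png

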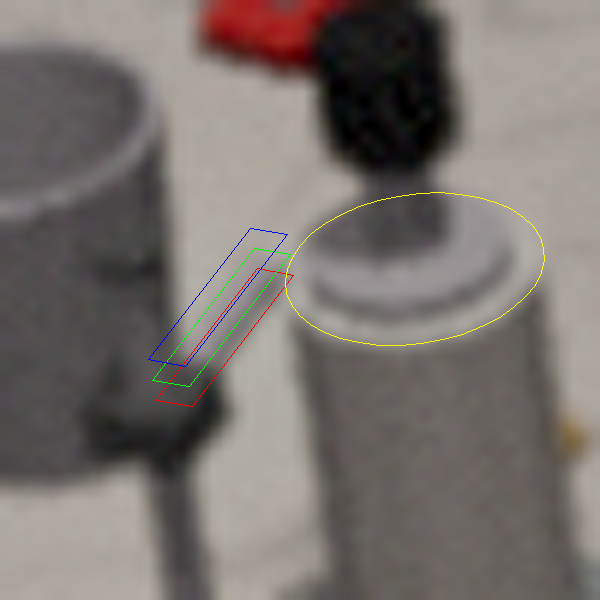

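View pics/p2.png

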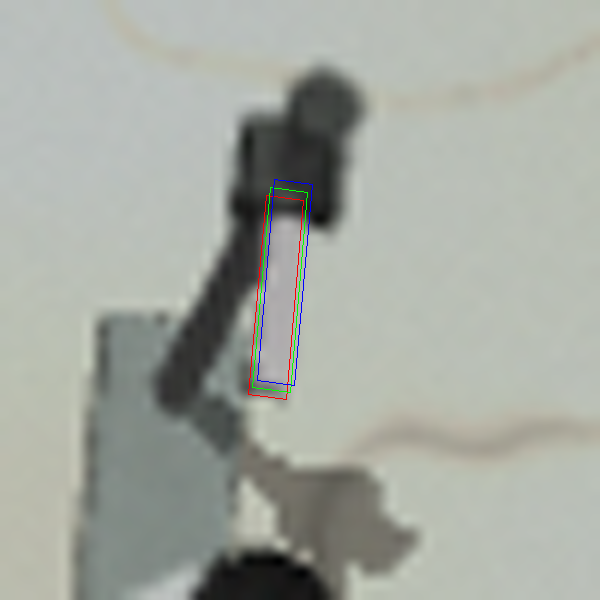

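```bash
cat > ov.py <<'E'
from h import *
import sys
f,lift=sys.argv[1],float(sys.argv[2])
i=cv2.imread(f"pics/{f}.png");x0,y0=175,225;k=12
c=cv2.resize(i[y0:y0+50,x0:x0+50],None,fx=k,fy=k,interpolation=cv2.INTER_CUBIC)
P=np.array([.5026,-.2697]);th=-.0775;off=np.array([-.2,1.34])
def W(a,b,z):return [P[0]+np.cos(th)*a-np.sin(th)*b,P[1]+np.sin(th)*a+np.cos(th)*b,z]
d=c.copy()
def pl(X,col,cl=True):
    q=((proj("scene",X)+off-[x0,y0]+.5)*k).astype(int);cv2.polylines(d,[q],cl,col,1)
for l,col in((.033,(255,0,255)),(.037,(0,0,255)),(.041,(0,255,0))):
    pl([W(*a,.127+l) for a in((.1,.004),(.055,.004),(.055,-.004),(.1,-.004))],col)
t=np.linspace(0,6.28,40)
for r,z in((.022,.122+lift),(.022,.128+lift),(.027,.122)):pl([W(r*np.cos(a),r*np.sin(a),z) for a in t],(0,255,255))
cv2.imwrite(f"pics/ov_{f}.png",np.hstack([c[:,:400],d[:,:400]]))
E
python3 ov.py scene6 .0367
```

```text
(no output)
```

View pics/ov_scene6.png

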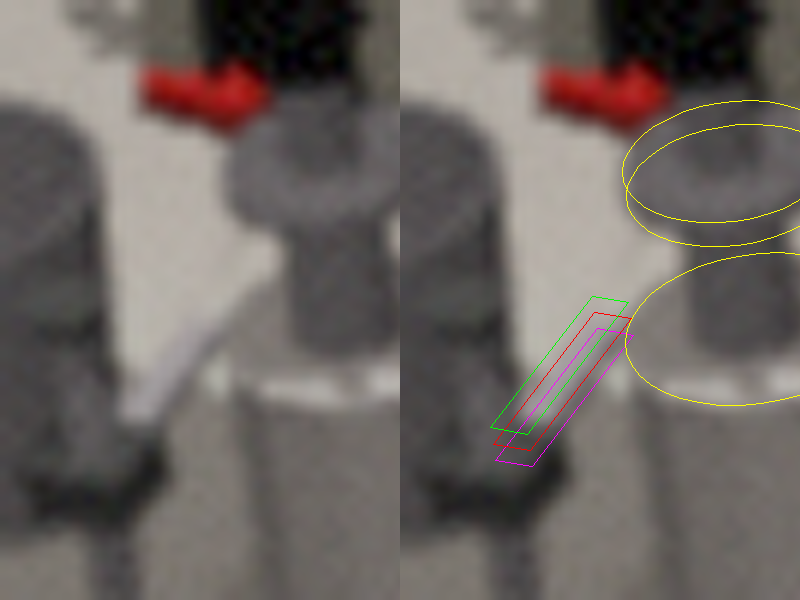

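```bash
python3 - <<'E'
from h import *
for f,x0,y0 in(("scene6",182,226),("scene2",182,238)):
    i=cv2.imread(f"pics/{f}.png");k=16
    c=cv2.resize(i[y0:y0+36,x0:x0+36],None,fx=k,fy=k,interpolation=cv2.INTER_CUBIC)
    c=cv2.convertScaleAbs(c,alpha=1.5,beta=-30)
    for g in range(0,36,4):
        cv2.putText(c,str(x0+g),(g*k,8),0,.3,(0,0,255));cv2.putText(c,str(y0+g),(0,g*k+8),0,.3,(0,0,255))
        cv2.line(c,(g*k,0),(g*k,576),(0,0,160),1) if 0 else None
    cv2.imwrite(f"pics/h_{f}.png",c)
P=np.array([.5026,-.2697]);th=-.0775
def W(a,b,z):return [P[0]+np.cos(th)*a-np.sin(th)*b,P[1]+np.sin(th)*a+np.cos(th)*b,z]
t=np.linspace(0,6.28,200)
for l in(0,.0367):
    q=np.vstack([proj("scene",[W(.022*np.cos(a),.022*np.sin(a),z+l) for a in t]) for z in(.122,.128)])
    print(l,q.min(0),q.max(0))
print(proj("scene",[W(.027*np.cos(a),.027*np.sin(a),.122) for a in t]).max(0),proj("scene",[W(.027*np.cos(a),.027*np.sin(a),.122) for a in t]).min(0))
E
```

```text
0 [195.16686499 243.46732568] [213.07906107 255.7353971 ]
0.0367 [193.23562324 231.55336044] [211.41893063 243.72904812]
[215.07394123 256.94467265] [193.47126977 244.23831542]
```

View pics/h_scene6.png

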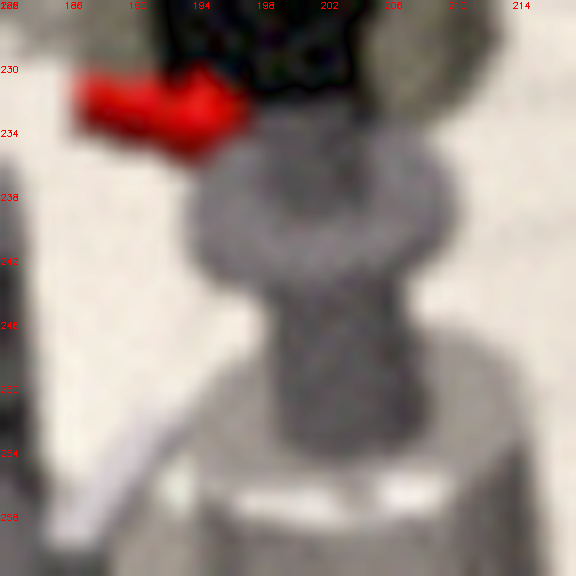

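View pics/h_scene2.png

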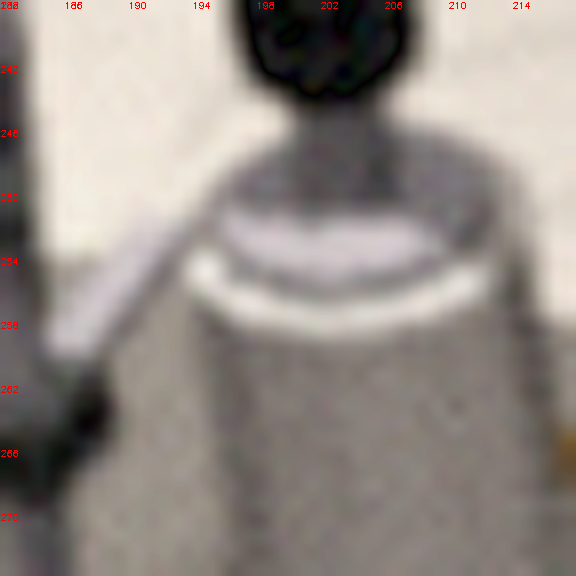

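```bash
python3 - <<'E'
from h import *
P=np.array([.5026,-.2697]);th=-.0775
def W(a,b,z):return [P[0]+np.cos(th)*a-np.sin(th)*b,P[1]+np.sin(th)*a+np.cos(th)*b,z]
def pl(n,f,x0,y0,w,h,k,off):
    i=cv2.imread(f"pics/{f}.png");c=cv2.resize(i[y0:y0+h,x0:x0+w],None,fx=k,fy=k,interpolation=cv2.INTER_CUBIC)
    c=cv2.convertScaleAbs(c,alpha=1.4,beta=-30);o=[c]
    for l in(.035,.039,.043):
        d=c.copy()
        for zz,col in((.127,(0,0,255)),(.123,(0,200,0))):
            q=((proj(n,[W(*a,zz+l) for a in((.105,.004),(.055,.004),(.055,-.004),(.105,-.004))])+off-[x0,y0]+.5)*k).astype(int)
            cv2.polylines(d,[q],True,col,1)
        o.append(d)
    return np.hstack(o)
a=pl("scene","scene2",178,244,20,28,10,np.array([-.1,0]))
b=pl("top","top1",426,164,20,28,10,np.array([0,0]))
cv2.imwrite("pics/q.png",np.vstack([a,b]))
E
```

```text
(no output)
```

View pics/q.png

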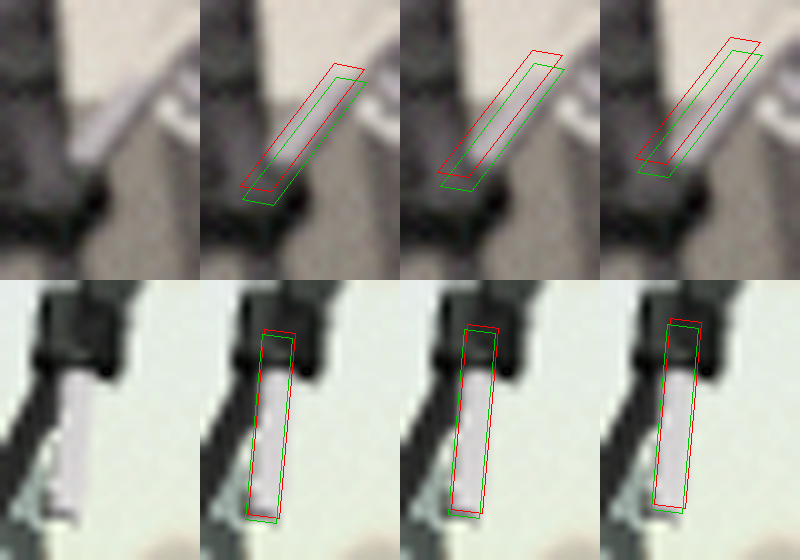

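Both views put the pointer at about 35–39 mm of lift, and the rod is at 36.7 mm. I'll hold, then do a final check.

Emit:
carry_out(targets=[[[0,0,0.5,0,0,0],[0,0,0.5,0,0,0],[0,0,0.5,0,0,0],[0,0,0.5,0,0,0],[0,0,0.5,0,0,0],[0,0,0.5,0,0,0]]])

```text
clock: 10.6
eef_pos: [0.5052, -0.2694, 0.2528]
orientation: [[-0.997, 0.074, 0.004], [0.074, 0.997, -0.001], [-0.004, -0.001, -1.0]]
force: [-0.3, 1.1, -0.8]
finger_gap: 0.0296
```

```bash
python3 look.py 7
```

```text
10.6 [ 0.5052 -0.2694  0.2528] [ 0.0737  0.9973 -0.0009] [ 0.0039 -0.0012 -1.    ] [-0.2581  1.1036 -0.7871] [0.0332 0.0216 0.0294] 0.029568905208576822
```

View pics/scene7.png

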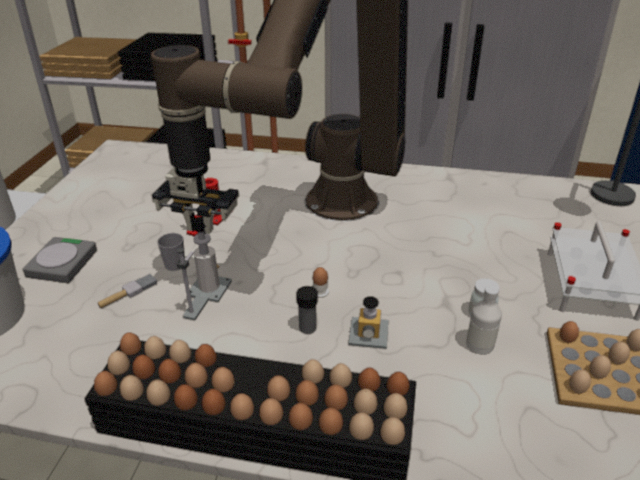

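View pics/l7.png

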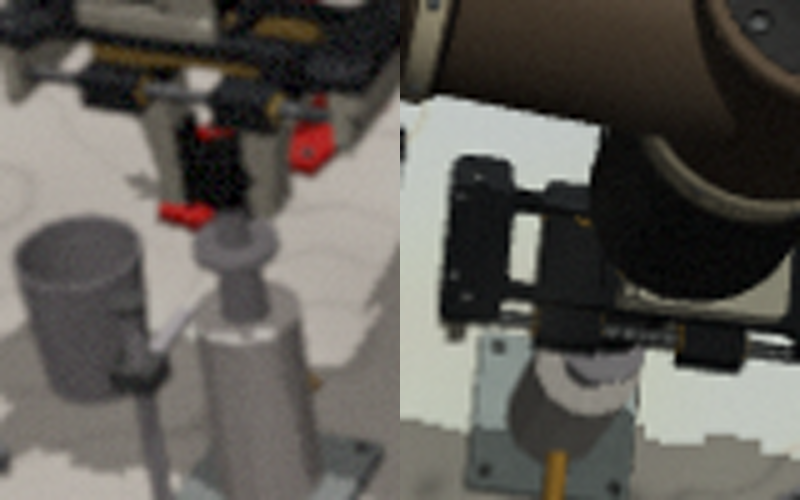

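The rod is held steady with its flange at (202,239), the vent head is up at (371,303), and the other things are where they were. Handing in.

```bash
python3 -c "
from workcell import bot
print(bot.sign_off())"
```

```text
the job is handed in; nothing more can be done
None
```

I pressed the vent head and drew the rod about 37 mm up with its flange at the pointer. I handed the job in at about 10.7 s with the rod still gripped. No verdict was reported.

- **Vent:** The head went down until it hit the stop. The push reached 26 N with no further travel, with the fingertips about 14 mm below the head's starting height. In the pictures taken after that, the head is back up.
- **Rod:** I gripped the knob along the pump's y (gap 29.6 mm, squeeze 20 N) and drew it straight up 36.8 mm. Side forces read about 1 N or less during the draw, and the tool's tilt is about 0.004 rad.
- **Pointer height:** This is the least certain check. The scene camera put the pointer at about 35 mm of lift and the top camera at about 39 mm. Both are within 2–3 mm of the rod's height and inside the 7 mm tolerance.
- **Camera disagreement:** The two cameras differed by 6–14 mm along x for the pump. I settled on a position by comparing the open fingers with the knob in the scene picture, and the low forces on closing supported it.
- **Bystanders and pointer:** In the last pictures none of the other things on the bench, nor the pointer, looked moved.

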